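# Lock the parts box

## Robot

A 6-joint arm with a two-finger parallel gripper is mounted at the origin on a cart in front of the work surface, level with it; the furniture and walls round the work are solid. World frame = base frame: x ahead of the robot, y to its left, z up, the work surface at z = 0. Lengths are in m, angles in rad, forces in N, time in s.
With the tool pointing down it reaches from about 0.3 to 0.775 m from the base axis. Payload 14.6 kg.
Tool frame: the origin (TCP) lies midway between the tips of the shut fingers; the grasp point (between the pads) lies 19 mm behind it (ctrl.tcp_to_grasp is the distance from the TCP to the grasp point, in m); x points along the fingers, y is the direction in which the jaws open and shut, and the axes are right-handed (so a half turn about x gives the same grasp; the last joint's range is limited). The gripper opens to 94 mm and grips with 3 to 60 N. Pads are 16 mm wide; open, the fingers measure 119 mm over their backs; the gripper's body (75 mm by 177 mm) begins 78 mm behind the grasp point.
Start: joints at [-1.238, 0.3, 1.521, -0, 1.321, -0.067], TCP at [0.214, -0.507, 0.205] pointing down, gripper open.
Joint ranges: [-3.03, 3.03], [-0.79, 2.21], [0.23, 2.52], [-1.04, 4.18], [0, 3.07], [-2.55, 2.55]. Speed limits (rad/s): [2.22, 2.22, 2.57, 3.14, 3.14, 3.14].

## Interface

Orientations are given as [roll, pitch, yaw] about the fixed x, y, z axes, in that order (R = Rz(yaw) Ry(pitch) Rx(roll)).
In Python, from station import ctrl gives the robot as it stands.
- The arm moves only by the tool jog_arm, never from a script. Its argument "rows" is one flat list of numbers, 7 for each row, row after row: the shift along the world's x, y, z in m, then the turn, a rotation vector about the world's x, y, z in degrees, then the closure, from 0 (fully open) to 1 (shut). A call has 1 to 8 rows; each row shifts and turns the commanded pose from where the row before left it; what a row does not reach is not made up. A row lasts 1/12 s, in which the tool goes at most 41.7 mm and 7.16 degrees, less where a joint would pass 70% of its speed; a pose out of reach is approached as far as the arm can. A call with a gripper value outside its range is refused whole. The fingers move at their own pace and stop on an object; "squeeze" is the grip in N (left out, the last holds). Time passes only in rows, so rows that do not move let the fingers close. It gives the time, the measured TCP pose, the force and the opening at its end, in the units of the state.
- ctrl.get_obs(): the state, without advancing time (a new reading comes with each control period).
- ctrl.camera(name): name is "scene" or "top" or "wrist"; returns (picture, depth): 480x640x3 uint8, red, green, blue; 480x640 float32, m along the optical axis (not along the pixel's ray), 0 where there is no reading.
- ctrl.camera_model(name): a dict with "K" (3x3 intrinsics, pixels), "extrinsics" (4x4, takes a point from camera to world coordinates). Camera axes: x right, y down, z forward; pixel columns grow to the right and rows downward; lengths in m; the calibration is good to about 2 mm. The wrist camera is an equidistant fisheye: a pixel r from the principal point sees the ray r / f radians off the axis. A picture is of the moment at which its call begins: read the wrist's pose just before it. camera_model takes no time and is no camera call; for the wrist camera it gives the pose at the moment of the call.
- ctrl.hand_in(): hands the job in, once; it reports no verdict.
The state is a dict: "time_s": time; "qpos": joint angles; "joint_vel": joint speeds; "tau": joint torques, N m; "ee_pos": TCP position; "eef_rot": TCP orientation; "force": force on the tool from outside, world axes, zero at the start; "moment": the same for the moment, N m; "grip_width": finger opening in m.
Only numpy, scipy, OpenCV 4.12 (cv2) and the standard library are available. Lean on these libraries where they do the work, as an engineer would, in place of code of your own. Each camera call takes 0.05 s, during which the arm holds its last target.

## Task

The plastic parts box on the worktop has been filled and its lid put on, but the four hinged clips on its sides still stand out. Lock it: flip all four clips down until each lies flat against its side of the box.

Things in the scene. Friction and masses are not known exactly. Their poses are not given: they have to be found in the camera images.
- front_edge (a point): Middle of the free edge of the clip on the side facing the robot. White plastic box 122 x 88 mm (long way front to back), grey lid 130 x 96 mm, top 80 mm above the worktop; does not shift; yaw within 0.5 rad. A grey clip in the middle of each side: plate 42 mm wide, 4 mm thick, 34 mm from hinge to free edge, with a 3 mm lip outside. Axes (all clips): z from free edge to hinge, y along the hinge.
- right_edge (a point): As front_edge, for the clip on the long side to the robot's right (-y). All clips: the hinge line is level, 72 mm above the worktop, 2 mm outside the lid's edge, 34 mm along the point's +z. The point's x axis is the plate's outer normal: level, away from the box when the clip is down; up when it stands out level.
- back_edge (a point): As front_edge, for the clip on the side away from the robot. All clips start standing out from the box, between 15 degrees below and 30 degrees above level. Slight hinge friction, no spring: about 0.6 N at the free edge moves a clip and it stays where left.
- left_edge (a point): As front_edge, for the clip on the long side to the robot's left (+y). All clips stop hanging straight down against the box's side, which is the locked position: z axis upright, free edge 38 mm above the worktop.
There are look-alikes about, which are no part of the job. What is shaped like the part that bears front_edge but red is not meant.

How it is judged:
At the end, for the whole second after the job is handed in: All four clips hang down flat against the box's sides, each within 0.21 rad (12 degrees) of straight down (angle between each of front_edge, right_edge, back_edge, left_edge's own z axis and vertical below 0.21 rad); the robot touches nothing.
It also fails if it takes over 51 s, if anything falls off the work surface, if the arm or the gripper's body presses on something with over 40 N, if the wrist force passes 120 N, or if a joint passes its speed limit or range.

## Working session

There is one attempt and no reset: what is moved stays moved. The work goes in short steps, Python scripts to look and compute and a tool call to move; the robot and the scene stay as the last step left them, time stands still between calls to the robot, and variables do not carry over. Pictures are saved under pics/ and viewed, and the job is handed in when it is done.

Besides the shell and the picture viewer there is one more tool, called as a command line: name --argument value ..., lists and objects as JSON in quotes. jog_arm: Moves the arm, as the interface text tells. Its arguments: {"type":"object","properties":{"rows":{"type":"array"},"squeeze":{"type":"number"}},"required":["rows"]}

```bash
ls; mkdir -p pics
python3 - <<'E'
from station import ctrl
import cv2,numpy as np
o=ctrl.get_obs();print(o)
for n in("scene","top"):
    p,d=ctrl.camera(n);cv2.imwrite(f"pics/{n}0.png",p[:,:,::-1]);np.savez(f"pics/{n}0.npz",p=p,d=d)
    m=ctrl.camera_model(n);print(n,m)
E
```

```text
pics
{'time_s': 0.0, 'qpos': array([-1.23760079e+00,  3.00437722e-01,  1.52157976e+00, -2.84474015e-06,
        1.32073519e+00, -6.65968862e-02]), 'joint_vel': array([-0.00031198,  0.00020033, -0.00104174, -0.00067868,  0.00019044,
       -0.00049612]), 'tau': array([ 3.68675855e-04, -5.31807268e+01, -3.52736449e+01,  7.08416803e-02,
        2.43924907e-02, -8.80518724e-05]), 'ee_pos': array([ 0.21398408, -0.5063715 ,  0.20490521]), 'eef_rot': array([-1.63501788,  1.5696363 ,  1.90636791]), 'force': array([-0.53688305,  0.70067819,  0.01664268]), 'moment': array([ 0.05202628, -0.04326876,  0.03987223]), 'grip_width': 0.09368252795060487}
scene {'K': array([[599.01717009,   0.        , 323.64265382],
       [  0.        , 599.01717009, 238.53731441],
       [  0.        ,   0.        ,   1.        ]]), 'extrinsics': array([[-0.86493143, -0.30791211,  0.39633794,  0.23416584],
       [-0.50186435,  0.53860584, -0.67678351,  0.60618942],
       [-0.00508009, -0.78427921, -0.62038723,  0.58186211],
       [ 0.        ,  0.        ,  0.        ,  1.        ]])}
top {'K': array([[485.70955101,   0.        , 320.25323527],
       [  0.        , 485.70955101, 246.78056252],
       [  0.        ,   0.        ,   1.        ]]), 'extrinsics': array([[ 0.0152247 , -0.99363618,  0.11160356,  0.49310579],
       [-0.99985493, -0.01598167, -0.00589116,  0.03598391],
       [ 0.00763728, -0.11149768, -0.99373535,  0.92472369],
       [ 0.        ,  0.        ,  0.        ,  1.        ]])}
```

View pics/scene0.png

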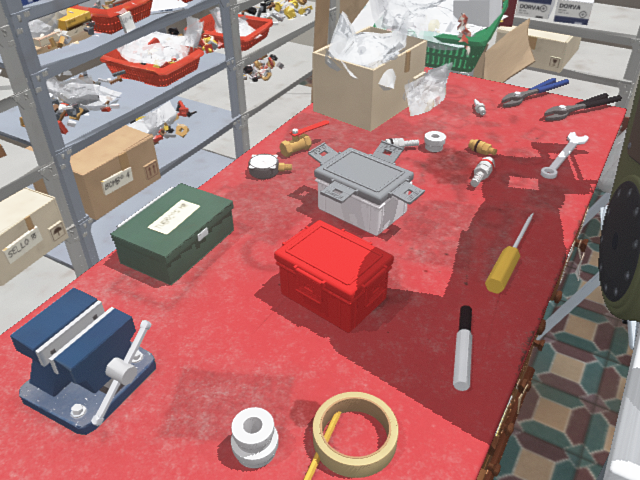

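View pics/top0.png

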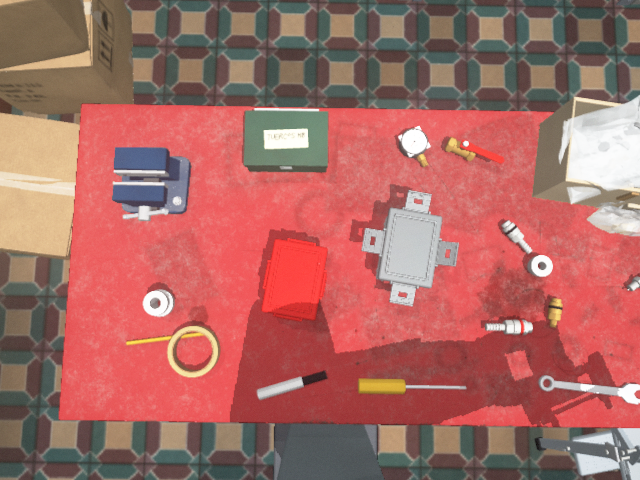

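The scene shows the grey-lidded white box at scene (365,185) and top (410,247). Its clips in the top picture are front (403,294), right (447,253), back (418,202) and left (374,240). Possible look-alikes are the red box with red clips at top (295,279), which is excluded by its colour, and the dark green case at top (286,140), which is not white and grey. I choose the grey-lidded one and check it in a close crop while measuring.

```bash
cat > h.py <<'E'
import numpy as np,cv2
from station import ctrl
def cloud(n,d):
    m=ctrl.camera_model(n);K=m['K'];E=m['extrinsics']
    v,u=np.mgrid[:480,:640]
    c=np.stack([(u-K[0,2])/K[0,0]*d,(v-K[1,2])/K[1,1]*d,d],-1)
    return c@E[:3,:3].T+E[:3,3]
E
python3 - <<'E'
from h import *
D={n:np.load(f"pics/{n}0.npz") for n in("scene","top")}
p,d=D['top']['p'],D['top']['d'];P=cloud('top',d)
c=p[180:315,350:470][:,:,::-1];a=cv2.resize(c,None,fx=3,fy=3,interpolation=2)
q=D['scene']['p'][130:240,295:435][:,:,::-1];b=cv2.resize(q,None,fx=3,fy=3,interpolation=2)
H=max(a.shape[0],b.shape[0]);f=lambda x:cv2.copyMakeBorder(x,0,H-x.shape[0],0,0,0)
cv2.imwrite('pics/crop1.png',np.hstack([f(a),f(b)]))
hs=cv2.cvtColor(p,cv2.COLOR_RGB2HSV)
m=((hs[...,1]<50)&(P[...,2]>0.035)).astype(np.uint8)
m[:,:345]=0;m[:,475:]=0;m[:180]=0;m[320:]=0
# lid: open with big kernel
lid=cv2.morphologyEx(m,cv2.MORPH_OPEN,np.ones((33,33)))
lid=cv2.morphologyEx(m,cv2.MORPH_OPEN,cv2.getStructuringElement(2,(31,31)))
# fit via contour points on z=0.08
K=ctrl.camera_model('top')['K'];E=ctrl.camera_model('top')['extrinsics']
def onz(u,v,z):
    r=E[:3,:3]@np.array([(u-K[0,2])/K[0,0],(v-K[1,2])/K[1,1],1]);s=(z-E[2,3])/r[2];return E[:3,3]+s*r
cn=max(cv2.findContours(lid,0,1)[0],key=cv2.contourArea)
pts=np.array([onz(*x[0],.08)[:2] for x in cn],np.float32)
r=cv2.minAreaRect(pts*1000);print(r)
print('lid z',np.median(P[...,2][lid>0]))
# clip parts in box frame
ctr=np.array(r[0])/1000
bx=cv2.boxPoints(r)/1000
e=[bx[1]-bx[0],bx[2]-bx[1]];L=max(e,key=np.linalg.norm);L=L/np.linalg.norm(L);L=L*np.sign(L[0]);yaw=np.arctan2(L[1],L[0]);print('ctr',ctr,'yaw',yaw)
W=np.array([-L[1],L[0]])
for n in D:
    pp,dd=D[n]['p'],D[n]['d'];Q=cloud(n,dd);h=cv2.cvtColor(pp,cv2.COLOR_RGB2HSV)
    rel=Q[...,:2]-ctr;a=rel@L;b=rel@W;z=Q[...,2]
    g=(dd>0)&(h[...,1]<60)&(z>.03)&(z<.15)
    for nm,s,o,lim in(('front',-a,b,.065),('back',a,b,.065),('right',-b,a,.048),('left',b,a,.048)):
        k=g&(abs(o)<.025)&(s>lim+.003)&(s<lim+.045)
        if k.sum()<20: print(n,nm,k.sum());continue
        ss=s[k]-lim;zz=z[k];i=ss.argsort()
        print(n,nm,k.sum(),'s max %.3f'%np.percentile(ss,98),'o mean %.4f'%o[k].mean(),'z bins',[(round(float(zz[(ss>=t)&(ss<t+.006)].mean()),4) if ((ss>=t)&(ss<t+.006)).any() else None) for t in np.arange(.003,.045,.006)])
E
```

```text
((589.8606567382812, -125.61951446533203), (150.37994384765625, 118.9032974243164), 12.385786056518555)
lid z 0.07883911618545325
ctr [ 0.58986066 -0.12561951] yaw 0.21617274
scene front 203 s max 0.035 o mean 0.0069 z bins [0.0713, 0.0724, 0.0723, 0.0722, 0.0721, 0.0712, None]
scene back 183 s max 0.031 o mean -0.0038 z bins [0.0687, 0.0773, 0.0797, 0.0817, 0.0831, None, None]
scene right 182 s max 0.030 o mean -0.0118 z bins [0.0774, 0.0796, 0.0834, 0.0867, 0.089, None, None]
scene left 476 s max 0.036 o mean -0.0035 z bins [0.0597, 0.0696, 0.0731, 0.0725, 0.0717, 0.072, 0.073]
top front 204 s max 0.033 o mean 0.0099 z bins [0.0763, 0.0753, 0.0737, 0.0734, 0.0725, 0.074, None]
top back 190 s max 0.033 o mean -0.0100 z bins [0.077, 0.0782, 0.0809, 0.0826, 0.0848, 0.0844, None]
top right 258 s max 0.031 o mean -0.0074 z bins [0.0782, 0.0797, 0.0846, 0.0876, 0.0912, None, None]
top left 227 s max 0.032 o mean 0.0074 z bins [0.0749, 0.0747, 0.0742, 0.0736, 0.0741, 0.0745, None]
```

View pics/crop1.png

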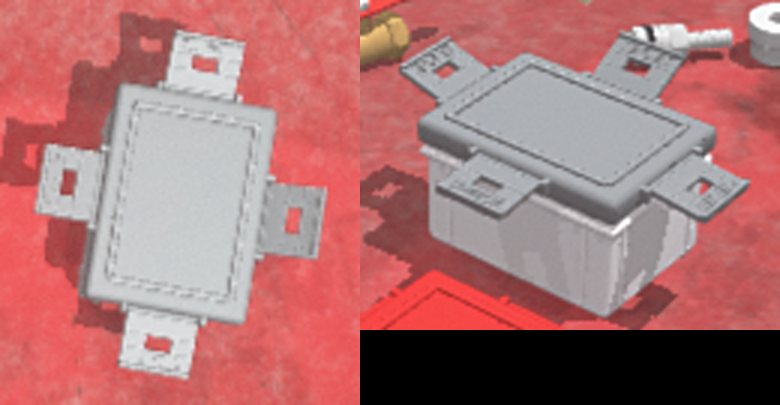

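```bash
cat > m.py <<'E'
from h import *
D={n:np.load(f"pics/{n}0.npz") for n in("scene","top")}
p,d=D['top']['p'],D['top']['d'];P=cloud('top',d)
hs=cv2.cvtColor(p,cv2.COLOR_RGB2HSV)
m=((hs[...,1]<70)&(P[...,2]>0.06)&(P[...,2]<.1)).astype(np.uint8)
m[:,:345]=0;m[:,475:]=0;m[:180]=0;m[320:]=0
lid=cv2.morphologyEx(m,cv2.MORPH_OPEN,cv2.getStructuringElement(2,(41,41)))
cv2.imwrite('pics/mask.png',np.hstack([m,lid])[180:320]*255)
r=cv2.minAreaRect(np.ascontiguousarray(P[lid>0][:,:2]*1000).astype(np.float32));print(r,P[...,2][lid>0].mean())
# use clip directions: residual clip blobs
rest=cv2.morphologyEx(m&(1-cv2.dilate(lid,np.ones((5,5)))),cv2.MORPH_OPEN,np.ones((3,3)))
n,lab,st,cen=cv2.connectedComponentsWithStats(rest)
C={}
for i in range(1,n):
    if st[i,4]<60: continue
    q=P[lab==i];x=q[:,:2].astype(np.float32)*1000
    print(st[i],q.mean(0),cv2.minAreaRect(x));C[tuple(cen[i].round())]=q.mean(0)
E
python3 m.py
```

```text
((0.0, 0.0), (0.0, 0.0), 0.0) nan
[ 362  190   97  116 5786] [ 0.58979426 -0.12616265  0.07876851] ((590.34130859375, -126.61344146728516), (180.14218139648438, 153.1066131591797), 29.172779083251953)m.py:9: RuntimeWarning: Mean of empty slice.
  r=cv2.minAreaRect(np.ascontiguousarray(P[lid>0][:,:2]*1000).astype(np.float32));print(r,P[...,2][lid>0].mean())
  ret = ret.dtype.type(ret / rcount)
```

```bash
sed -i "s/^lid=.*/m=cv2.morphologyEx(m,cv2.MORPH_CLOSE,np.ones((5,5)));lid=cv2.morphologyEx(m,cv2.MORPH_OPEN,cv2.getStructuringElement(2,(35,35)))/" m.py; python3 m.py
```

```text
((556.2662963867188, -100.83349609375), (131.41287231445312, 271.226318359375), 50.63079833984375) 0.0822201143909202
[406 190  26  15 274] [ 0.67857607 -0.14077767  0.08411172] ((602.3533325195312, -54.825592041015625), (42.948081970214844, 280.85760498046875), 41.57154083251953)
[362 228  15  25 270] [ 0.60341107 -0.05515516  0.06671166] ((602.3714599609375, -57.24176788330078), (25.74884605407715, 41.65320587158203), 80.65524291992188)
[444 242  15  24 262] [ 0.57999002 -0.1988881   0.07933632] ((578.4298706054688, -201.25631713867188), (27.87759017944336, 41.34048080444336), 80.4570541381836)
[390 290  25  16 261] [ 0.50098041 -0.11329818  0.07046868] ((501.72918701171875, -112.9179458618164), (42.29058837890625, 21.862049102783203), 82.59638214111328)
```

View pics/mask.png

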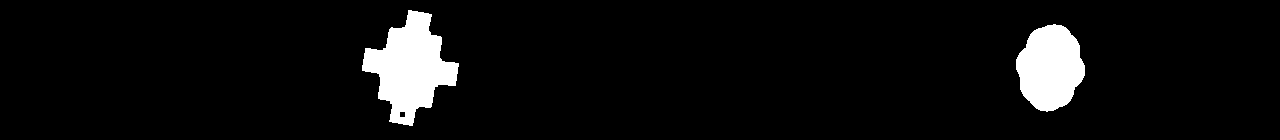

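```bash
cat > c.py <<'E'
from h import *
def stats(D,ctr,yaw):
    L=np.array([np.cos(yaw),np.sin(yaw)]);W=np.array([-L[1],L[0]])
    for n in D:
        pp,dd=D[n]
        Q=cloud(n,dd);h=cv2.cvtColor(pp,cv2.COLOR_RGB2HSV)
        rel=Q[...,:2]-ctr;a=rel@L;b=rel@W;z=Q[...,2]
        g=(dd>0)&(h[...,1]<70)&(z>.06)&(z<.15)
        k=g&(abs(z-.08)<.004)
        k2=k&(abs(b)>.025)&(abs(b)<.043)&(abs(a)<.08);k3=k&(abs(a)>.025)&(abs(a)<.06)&(abs(b)<.06)
        print(n,'lid a',np.percentile(a[k2],[1,99]).round(4),'b',np.percentile(b[k3],[1,99]).round(4))
        g=(dd>0)&(h[...,1]<70)&(z>.03)&(z<.15)
        for nm,s,o,lim in(('front',-a,b,.065),('back',a,b,.065),('right',-b,a,.048),('left',b,a,.048)):
            k=g&(abs(o)<.026)&(s>lim+.003)&(s<lim+.045)
            if k.sum()<20: print(n,nm,k.sum());continue
            ss=s[k]-lim;zz=z[k]
            print(n,nm,k.sum(),'s %.3f'%np.percentile(ss,98),'o',np.percentile(o[k],[2,98]).round(4),[(round(float(np.median(zz[(ss>=t)&(ss<t+.006)])),4) if ((ss>=t)&(ss<t+.006)).any() else None) for t in np.arange(.003,.045,.006)])
if __name__=='__main__':
    D={n:[np.load(f"pics/{n}0.npz")[k] for k in 'pd'] for n in("scene","top")}
    stats(D,np.array([.5905,-.1266]),-.16)
    P=cloud('top',D['top'][1])
    # obstacles around the box: heights >2cm by coarse grid
    x,y,z=P[...,0],P[...,1],P[...,2]
    print('rows x from .8 down, cols y from .2 to -.45; max z mm')
    for X in np.arange(.76,.30,-.03):
        print('%.2f'%X,*['%4d'%(1000*np.percentile(z[k],98)) if (k:=(abs(x-X)<.015)&(abs(y-Y)<.015)).any() else ' -' for Y in np.arange(.15,-.43,-.03)])
E
python3 c.py
```

```text
scene lid a [-0.0652  0.0601] b [-0.0447  0.0483]
scene front 426 s 0.038 o [-0.0201  0.0229] [0.0742, 0.0736, 0.0726, 0.0718, 0.0718, 0.0717, None]
scene back 305 s 0.032 o [-0.0197  0.0219] [0.0763, 0.0777, 0.0797, 0.0817, 0.084, None, None]
scene right 376 s 0.030 o [-0.0228  0.0183] [0.0773, 0.0796, 0.0835, 0.0871, 0.0894, None, None]
scene left 423 s 0.037 o [-0.0231  0.0196] [0.0743, 0.0737, 0.073, 0.0728, 0.0726, 0.0719, None]
top lid a [-0.0626  0.0632] b [-0.0467  0.0463]
top front 416 s 0.035 o [-0.0206  0.0202] [0.0755, 0.0749, 0.0735, 0.0734, 0.0727, 0.0741, None]
top back 407 s 0.033 o [-0.0209  0.0197] [0.077, 0.0789, 0.0806, 0.0831, 0.085, 0.0862, None]
top right 409 s 0.030 o [-0.0202  0.0201] [0.0781, 0.0811, 0.0849, 0.0878, 0.0918, None, None]
top left 400 s 0.035 o [-0.0199  0.0212] [0.0757, 0.075, 0.0745, 0.0736, 0.0737, 0.075, None]
rows x from .8 down, cols y from .2 to -.45; max z mm
0.76   61   61   61   61   61    4    4    4    4    5   22   20    4   21   43   43    4  138  136  150
0.73   59   59   59   59   59    4    4    4    4    4    4    4    4    4 
[... 799 characters left out ...]
    4    4   74   75    4    4    4    4    4    4    4    4   22   25
0.46    3   77   80   81   79    4    4    4    4    4    3    4    4    3   22   25   30   29   22   23
0.43    3    4    3    3    4    4    3    4    3    3    4    4    3    4    4   14   26   25    4    4
0.40    3    3    3    3    4    3    4    3    4    4    4    3    4    3    4    4    4    4    4    4
0.37    3    3    3   14   18    3    4    4    4    4    4    4    4    4    4    4    4    4   11    4
0.34   16   20   20   19   17    4   24   27   27   27   17   17   17   16    4    4    4    4   12   11
0.31   18   18    3    3    3    4    4    4    3    4    3    3    4    4    4    4    3    4    4    4
```

Run:
```python
from h import *
from scipy.spatial.transform import Rotation as R
o=ctrl.get_obs();M=R.from_euler('xyz',o['eef_rot']).as_matrix();print(M.round(3))
ty=M[:,1];print('tool y heading deg',np.degrees(np.arctan2(ty[1],ty[0])))
c=np.array([.5905,-.1266]);yaw=-.16
L=np.array([np.cos(yaw),np.sin(yaw)]);W=np.array([-L[1],L[0]])
for n,v,l in(('right',-W,.048),('front',-L,.065),('left',W,.048),('back',L,.065)):
    print(n,'out',v.round(3),[ (s,(c+v*(l+.002+s/1000)).round(4)) for s in(8,18,40)])
```

```text
[[-0.     0.389 -0.921]
 [ 0.001 -0.921 -0.389]
 [-1.    -0.001 -0.   ]]
tool y heading deg -67.09388859075489
right out [-0.159 -0.987] [(8, array([ 0.5813, -0.1839])), (18, array([ 0.5797, -0.1937])), (40, array([ 0.5762, -0.2155]))]
front out [-0.987  0.159] [(8, array([ 0.5165, -0.1147])), (18, array([ 0.5066, -0.1131])), (40, array([ 0.4849, -0.1096]))]
left out [0.159 0.987] [(8, array([ 0.5997, -0.0693])), (18, array([ 0.6013, -0.0595])), (40, array([ 0.6048, -0.0377]))]
back out [ 0.987 -0.159] [(8, array([ 0.6645, -0.1385])), (18, array([ 0.6744, -0.1401])), (40, array([ 0.6961, -0.1436]))]
```

jog_arm --rows '[0.0183,0.0246,-0.004,0,0,-2,1,0.0183,0.0246,-0.004,0,0,-2,1,0.0183,0.0246,-0.004,0,0,-2,1,0.0183,0.0246,-0.004,0,0,-2,1,0.0183,0.0246,-0.004,0,0,-2,1,0.0183,0.0246,-0.004,0,0,-2,1,0.0183,0.0246,-0.004,0,0,-2,1,0.0183,0.0246,-0.004,0,0,-2,1]' --squeeze 10

```text
time_s: 0.77
ee_pos: [0.361, -0.3084, 0.1731]
eef_rot: [-1.079, 1.57, 2.181]
force: [0.9, 0.0, -0.0]
grip_width: 0.044
```

jog_arm --rows '[0.0183,0.0246,-0.004,0,0,-2,1,0.0183,0.0246,-0.004,0,0,-2,1,0.0183,0.0246,-0.004,0,0,-2,1,0.0183,0.0246,-0.004,0,0,-2,1,0.0183,0.0246,-0.004,0,0,-2,1,0.0183,0.0246,-0.004,0,0,-2,1,0.0183,0.0246,-0.004,0,0,-2,1,0.0183,0.0246,-0.004,0,0,-2,1]'

```text
time_s: 1.43
ee_pos: [0.5074, -0.1115, 0.141]
eef_rot: [-0.092, 1.57, 2.889]
force: [0.0, -0.4, 0.0]
grip_width: 0.0004
```

Run:
```python
from h import *
p,d=ctrl.camera('wrist');cv2.imwrite('pics/w1.png',p[:,:,::-1])
p,d=ctrl.camera('scene');cv2.imwrite('pics/s1.png',p[:,:,::-1])
print(ctrl.get_obs()['ee_pos'])
```

```text
[ 0.50804972 -0.11009586  0.14045396]
```

View pics/w1.png

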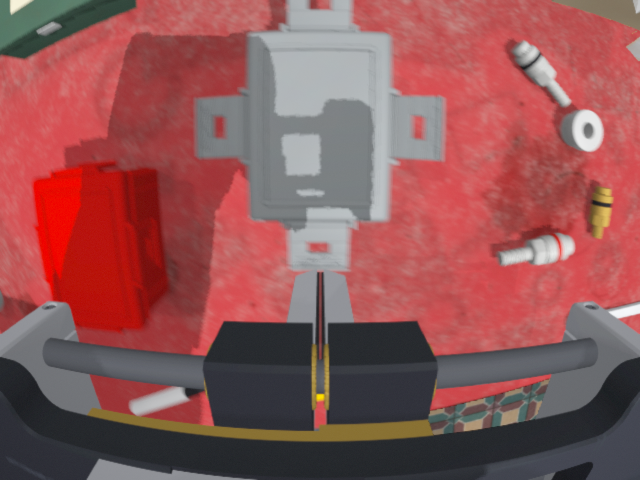

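View pics/s1.png

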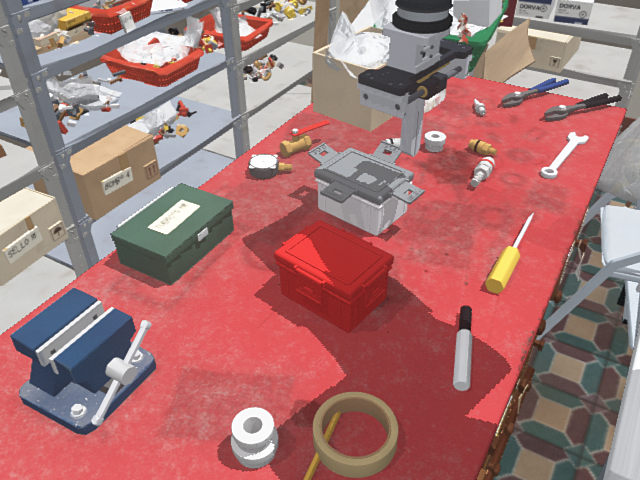

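The wrist view shows the shut fingers centred just outside the front clip at (318,245), with the jaw direction along its hinge. Next I press it down.

jog_arm --rows '[0,-0.002,-0.015,0,0,0,1,0,0,-0.015,0,0,0,1,0,0,-0.015,0,0,0,1,0,0,-0.012,0,0,0,1,0,0,-0.01,0,0,0,1,0,0,-0.008,0,0,0,1,0,0,-0.008,0,0,0,1,0,0,-0.008,0,0,0,1]'

```text
time_s: 2.2
ee_pos: [0.5069, -0.1152, 0.0501]
eef_rot: [2.984, 1.57, -0.317]
force: [-1.1, 0.6, 1.1]
grip_width: 0.0005
```

jog_arm --rows '[0,0,-0.002,0,0,0,1,0.002,0,-0.001,0,0,0,1,0.002,0,0,0,0,0,1,0.002,0,0,0,0,0,1]'

```text
time_s: 2.53
ee_pos: [0.5112, -0.115, 0.0472]
eef_rot: [0.063, 1.566, 3.046]
force: [-28.4, -2.3, 14.3]
grip_width: 0.0008
```

Contact came early: −28 N at about 12.6 mm from the hinge plane, probably from the 3 mm lip. I'll back off and look.

jog_arm --rows '[-0.003,0,0,0,0,0,1,-0.012,0.002,0,0,0,0,1,-0.02,0.003,0,0,0,0,1,-0.02,0.003,0,0,0,0,1]'

```text
time_s: 2.87
ee_pos: [0.4578, -0.107, 0.0477]
eef_rot: [3.056, 1.57, -0.244]
force: [-0.6, 1.3, -0.3]
grip_width: 0.0004
```

Run:
```python
from h import *
print(ctrl.get_obs()['ee_pos'],ctrl.get_obs()['force'])
p,d=ctrl.camera('wrist');cv2.imwrite('pics/w2.png',p[:,:,::-1])
```

```text
[ 0.45778068 -0.10696422  0.04774838] [-0.61347018  1.30275776 -0.32786144]
```

View pics/w2.png

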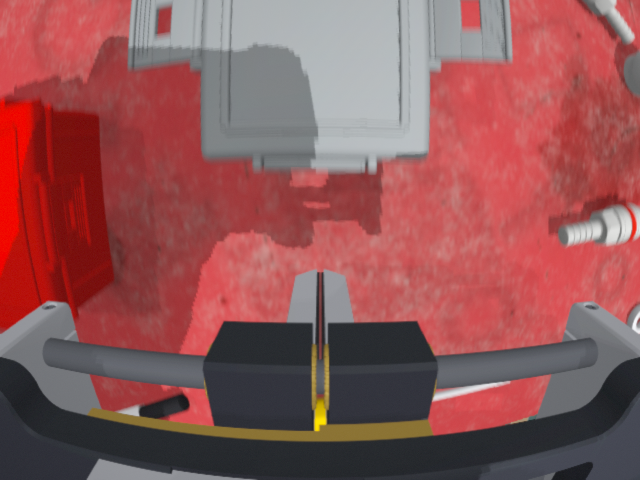

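The wrist view shows the front clip hanging at (318,163), no longer standing out. Next are the joint angles, to choose the turn direction for the side clips, and a check of the front clip from the scene camera.

Run:
```python
from h import *
from scipy.spatial.transform import Rotation as R
o=ctrl.get_obs();print(o['qpos'].round(3));M=R.from_euler('xyz',o['eef_rot']).as_matrix();ty=M[:,1];print(np.degrees(np.arctan2(ty[1],ty[0])))
p,d=ctrl.camera('scene');cv2.imwrite('pics/s2.png',cv2.resize(p[120:240,290:440,::-1],None,fx=5,fy=5,interpolation=2))
```

```text
[-0.308  0.326  1.9   -0.     0.917  1.421]
-99.07616043679103
```

View pics/s2.png

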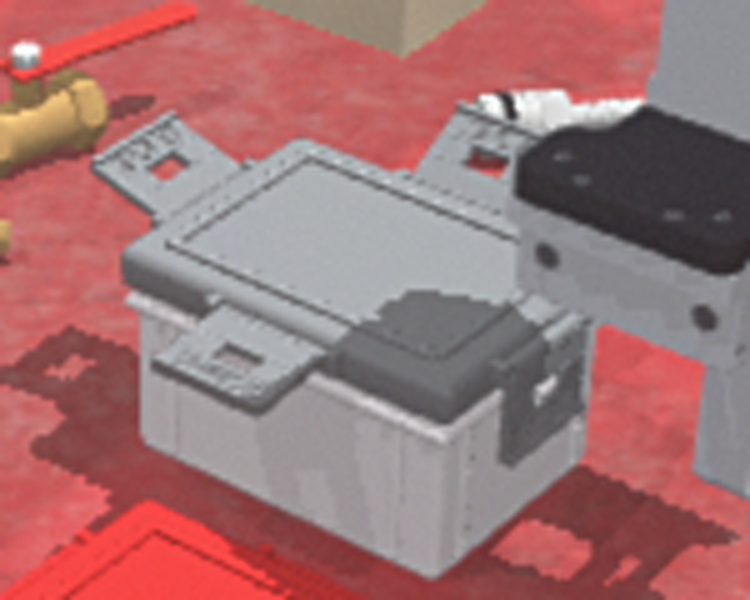

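In the crop the front clip lies flat against the front face at (545,390). The left clip is next: lift, move over and turn +90°.

jog_arm --rows '[0,0,0.03,0,0,6,1,0,0,0.03,0,0,7,1,0,0,0.03,0,0,7,1,0.014,0.005,0,0,0,7,1,0.014,0.005,0,0,0,7,1,0.014,0.005,0,0,0,7,1,0.014,0.005,0,0,0,7,1,0.014,0.005,0,0,0,7,1]'

```text
time_s: 3.63
ee_pos: [0.5295, -0.0818, 0.1381]
eef_rot: [2.169, 1.569, -0.165]
force: [0.5, 0.3, 1.2]
grip_width: 0.0004
```

jog_arm --rows '[0.014,0.005,0,0,0,7,1,0.014,0.005,0,0,0,7,1,0.014,0.005,0,0,0,7,1,0.014,0.005,0,0,0,7,1,0.014,0.005,0,0,0,7,1,0.0034,-0.0025,0,0,0,0,1,0,0,0,0,0,0,1]'

```text
time_s: 4.22
ee_pos: [0.602, -0.0598, 0.1374]
eef_rot: [1.423, 1.57, -0.31]
force: [0.4, 0.6, -0.3]
grip_width: 0.0003
```

jog_arm --rows '[0,0,-0.015,0,0,0,1,0,0,-0.015,0,0,0,1,0,0,-0.015,0,0,0,1,0,0,-0.012,0,0,0,1,0,0,-0.01,0,0,0,1,0,0,-0.008,0,0,0,1,0,0,-0.008,0,0,0,1,0,0,-0.007,0,0,0,1]'

```text
time_s: 4.88
ee_pos: [0.6013, -0.0596, 0.047]
eef_rot: [1.737, 1.57, 0.007]
force: [-0.2, -0.2, 1.4]
grip_width: 0.0006
```

jog_arm --rows '[0,-0.001,0,0,0,0,1,-0.0003,-0.002,0,0,0,0,1,-0.0003,-0.001,0,0,0,0,1,0,0,0,0,0,0,1]'

```text
time_s: 5.22
ee_pos: [0.6008, -0.0638, 0.0478]
eef_rot: [1.464, 1.57, -0.266]
force: [-0.2, 0.2, -0.3]
grip_width: 0.0007
```

jog_arm --rows '[-0.0002,-0.001,0,0,0,0,1,-0.0002,-0.001,0,0,0,0,1,0,0,0,0,0,0,1]'

```text
time_s: 5.47
ee_pos: [0.6007, -0.0645, 0.0478]
eef_rot: [2.711, 1.569, 0.982]
force: [2.2, 9.6, 0.0]
grip_width: 0.001
```

jog_arm --rows '[0.0004,0.004,0,0,0,0,1,0.002,0.013,0,0,0,0,1,0.002,0.013,0,0,0,0,1,0,0,0.03,0,0,0,1,0,0,0.03,0,0,0,1,0,0,0.035,0,0,0,1,-0.001,-0.005,0,0,0,0,1,-0.003,-0.02,0,0,0,0,1]'

```text
time_s: 6.13
ee_pos: [0.602, -0.058, 0.1449]
eef_rot: [1.632, 1.566, -0.094]
force: [0.4, -1.1, -0.8]
grip_width: 0.0005
```

jog_arm --rows '[-0.004,-0.026,0,0,0,0,1,-0.004,-0.026,0,0,0,0,1,-0.004,-0.026,0,0,0,0,1,-0.004,-0.026,0,0,0,0,1,-0.004,-0.026,0,0,0,0,1,0,-0.004,0,0,0,0,1,0,0,0,0,0,0,1]'

```text
time_s: 6.72
ee_pos: [0.5807, -0.195, 0.1423]
eef_rot: [0.544, 1.571, -1.188]
force: [0.1, 0.8, -0.5]
grip_width: 0.0005
```

Run:
```python
from h import *
print(ctrl.get_obs()['ee_pos'],ctrl.get_obs()['force'])
p,d=ctrl.camera('wrist');q,_=ctrl.camera('scene')
a=cv2.resize(p,(480,360));b=cv2.resize(q[130:250,290:410],(360,360),interpolation=2)
cv2.imwrite('pics/w3.png',np.hstack([a[:,120:],b])[:,:,::-1])
```

```text
[ 0.5807141  -0.19503947  0.14230535] [ 0.13031457  0.77908588 -0.47543344]
```

View pics/w3.png

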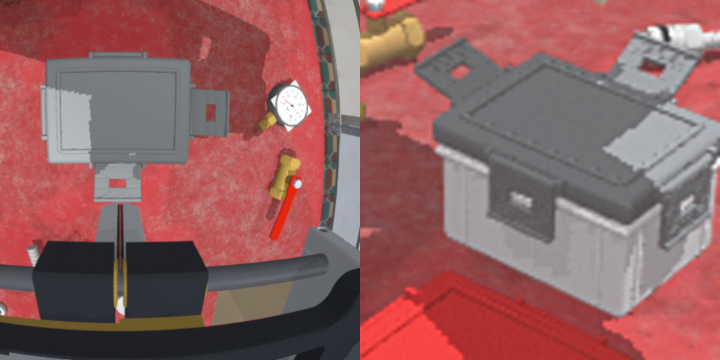

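Right of the picture, the scene view shows the left clip (525,195) and front clip (690,210) both down. Left, the wrist view shows the fingers centred over the right clip (118,183). Next I press it down.

jog_arm --rows '[0,0,-0.02,0,0,0,1,0,0,-0.015,0,0,0,1,0,0,-0.012,0,0,0,1,0,0,-0.012,0,0,0,1,0,0,-0.01,0,0,0,1,0,0,-0.009,0,0,0,1,0,0,-0.009,0,0,0,1,0,0,-0.008,0,0,0,1]'

```text
time_s: 7.48
ee_pos: [0.5807, -0.1945, 0.0467]
eef_rot: [0.86, 1.571, -0.87]
force: [-0.5, 0.2, 0.4]
grip_width: 0.0009
```

jog_arm --rows '[0,0.001,0,0,0,0,1,0.0003,0.002,0,0,0,0,1,0.0003,0.002,0,0,0,0,1,0,0,0,0,0,0,1]'

```text
time_s: 7.82
ee_pos: [0.5815, -0.1892, 0.0479]
eef_rot: [1.482, 1.57, -0.247]
force: [-1.1, -0.1, -0.2]
grip_width: 0.0006
```

jog_arm --rows '[0.0002,0.001,0,0,0,0,1,0,0,0,0,0,0,1]'

```text
time_s: 7.98
ee_pos: [0.5817, -0.1884, 0.0478]
eef_rot: [1.418, 1.57, -0.312]
force: [0.1, -0.0, -0.1]
grip_width: 0.0004
```

jog_arm --rows '[0.0002,0.001,0,0,0,0,1,0,0,0,0,0,0,1]'

```text
time_s: 8.15
ee_pos: [0.5817, -0.1879, 0.0477]
eef_rot: [0.526, 1.57, -1.203]
force: [-1.6, -3.8, 1.5]
grip_width: 0.0004
```

jog_arm --rows '[0.0002,0.001,0,0,0,0,1,0,-0.005,0,0,0,0,1,-0.002,-0.013,0,0,0,0,1,-0.002,-0.013,0,0,0,0,1,0,0,0.03,0,0,-5,1,0,0,0.03,0,0,-7,1,0,0,0.035,0,0,-7,1,0.01,0.008,0,0,0,-7,1]'

```text
time_s: 8.82
ee_pos: [0.5891, -0.2126, 0.1497]
eef_rot: [1.785, 1.561, -0.406]
force: [0.1, -0.3, 1.2]
grip_width: 0.0008
```

jog_arm --rows '[0.01,0.008,0,0,0,-7,1,0.01,0.008,0,0,0,-7,1,0.01,0.008,0,0,0,-7,1,0.01,0.008,0,0,0,-7,1,0.01,0.008,0,0,0,-7,1,0.01,0.008,0,0,0,-7,1,0.01,0.008,0,0,0,-7,1,0.01,0.008,0,0,0,-7,1]'

```text
time_s: 9.48
ee_pos: [0.6682, -0.1463, 0.1423]
eef_rot: [-1.244, 1.57, 1.872]
force: [0.6, 0.2, -1.0]
grip_width: 0.0003
```

jog_arm --rows '[0.003,0.003,0,0,0,-4,1,0.003,0.003,0,0,0,-4,1,0,0,0,0,0,0,1]'

```text
time_s: 9.73
ee_pos: [0.6741, -0.14, 0.1422]
eef_rot: [-0.981, 1.57, 1.999]
force: [-0.1, -0.9, 0.2]
grip_width: 0.0003
```

Run:
```python
from h import *
print(ctrl.get_obs()['ee_pos'],ctrl.get_obs()['force'])
p,d=ctrl.camera('wrist');q,_=ctrl.camera('top')
a=cv2.resize(p,(480,360));b=cv2.resize(q[180:320,340:480],(360,360),interpolation=2)
cv2.imwrite('pics/w4.png',np.hstack([a[:,60:],b])[:,:,::-1])
```

```text
[ 0.67411921 -0.13998467  0.14216091] [-0.12969796 -0.87034185  0.16280334]
```

View pics/w4.png

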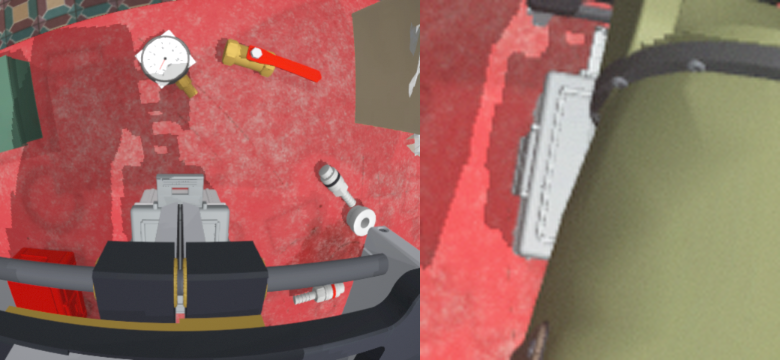

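The wrist view shows the fingers centred on the back clip (180,190). Next I press it down.

jog_arm --rows '[0,0,-0.02,0,0,0,1,0,0,-0.015,0,0,0,1,0,0,-0.012,0,0,0,1,0,0,-0.012,0,0,0,1,0,0,-0.01,0,0,0,1,0,0,-0.009,0,0,0,1,0,0,-0.009,0,0,0,1,0,0,-0.008,0,0,0,1]'

```text
time_s: 10.5
ee_pos: [0.674, -0.1396, 0.0468]
eef_rot: [3.065, 1.57, -0.235]
force: [0.6, 0.7, 0.9]
grip_width: 0.0003
```

jog_arm --rows '[-0.001,0,0,0,0,0,1,-0.002,0.0003,0,0,0,0,1,0,0,0,0,0,0,1]'

```text
time_s: 10.75
ee_pos: [0.6707, -0.1391, 0.0477]
eef_rot: [-2.511, 1.571, 0.472]
force: [0.5, -0.2, 0.2]
grip_width: 0.0004
```

jog_arm --rows '[-0.001,0,0,0,0,0,1,0,0,0,0,0,0,1]'

```text
time_s: 10.92
ee_pos: [0.6699, -0.1392, 0.0479]
eef_rot: [-3.127, 1.57, -0.144]
force: [0.0, 0.5, -0.4]
grip_width: 0.0008
```

jog_arm --rows '[-0.0015,0,0,0,0,0,1,0,0,0,0,0,0,1]'

```text
time_s: 11.08
ee_pos: [0.6683, -0.1392, 0.0477]
eef_rot: [-3.14, 1.57, -0.157]
force: [-0.2, -0.8, -0.1]
grip_width: 0.0007
```

jog_arm --rows '[-0.001,0,0,0,0,0,1,0,0,0,0,0,0,1]'

```text
time_s: 11.25
ee_pos: [0.6681, -0.1392, 0.0478]
eef_rot: [-3.098, 1.568, -0.115]
force: [6.6, -0.3, -2.4]
grip_width: 0.0004
```

jog_arm --rows '[-0.0005,0,0,0,0,0,1,0.005,0,0,0,0,0,1,0.015,-0.002,0,0,0,0,1,0.015,-0.002,0,0,0,0,1,0,0,0.03,0,0,0,1,0,0,0.03,0,0,0,1,0,0,0.035,0,0,0,1,-0.01,-0.01,0.01,0,0,0,1]'

```text
time_s: 11.92
ee_pos: [0.6941, -0.1522, 0.1582]
eef_rot: [3.062, 1.564, -0.237]
force: [0.9, 0.6, 1.5]
grip_width: 0.0003
```

jog_arm --rows '[-0.02,-0.02,0.01,0,0,6,1,-0.02,-0.02,0.01,0,0,6,1,-0.025,-0.025,0.01,0,0,6,1,-0.025,-0.025,0.01,0,0,6,1,-0.025,-0.025,0.01,0,0,6,1,-0.025,-0.025,0.005,0,0,6,1,-0.025,-0.025,0,0,0,6,1,-0.025,-0.025,0,0,0,6,1]'

```text
time_s: 12.58
ee_pos: [0.5005, -0.3443, 0.2081]
eef_rot: [1.494, 1.57, -0.964]
force: [0.5, 0.8, -0.5]
grip_width: 0.0006
```

jog_arm --rows '[-0.025,-0.025,0,0,0,0,1,-0.025,-0.025,0,0,0,0,1,-0.025,-0.02,0,0,0,0,1,-0.025,-0.02,0,0,0,0,1,-0.02,-0.01,0,0,0,0,1,0,0,0,0,0,0,1,0,0,0,0,0,0,1]'

```text
time_s: 13.17
ee_pos: [0.3812, -0.4437, 0.2076]
eef_rot: [-1.709, 1.571, 2.11]
force: [-0.2, 0.5, -0.1]
grip_width: 0.0003
```

Run:
```python
from h import *
from c import stats
o=ctrl.get_obs();print(o['ee_pos'],o['force'],o['time_s'])
W,_=ctrl.camera('wrist');D={n:ctrl.camera(n) for n in('top','scene')}
stats(D,np.array([.5905,-.1266]),-.16)
a=cv2.resize(D['top'][0][190:310,350:470],(400,400),interpolation=2);b=cv2.resize(D['scene'][0][130:250,305:425],(400,400),interpolation=2)
cv2.imwrite('pics/f1.png',np.hstack([a,b])[:,:,::-1]);cv2.imwrite('pics/f1w.png',W[:,:,::-1])
```

```text
[ 0.38119541 -0.44368679  0.20763803] [-0.16180107  0.46631744 -0.12641959] 13.1667
top lid a [-0.0626  0.0632] b [-0.0469  0.046 ]
top front 77 s 0.006 o [-0.0234  0.0215] [0.055, None, None, None, None, None, None]
top back 24 s 0.005 o [-0.0216  0.0239] [0.0757, None, None, None, None, None, None]
top right 28 s 0.005 o [-0.0239  0.0228] [0.0756, None, None, None, None, None, None]
top left 90 s 0.006 o [-0.0206  0.0214] [0.0538, None, None, None, None, None, None]
scene lid a [-0.0649  0.0597] b [-0.0437  0.048 ]
scene front 359 s 0.009 o [-0.0206  0.024 ] [0.0579, 0.0414, None, None, None, None, None]
scene back 1
scene right 5
scene left 464 s 0.008 o [-0.023   0.0196] [0.058, 0.0418, None, None, None, None, None]
```

View pics/f1.png

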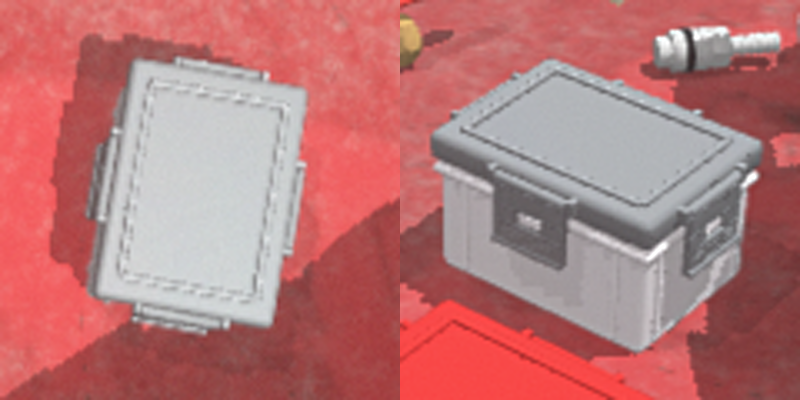

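View pics/f1w.png

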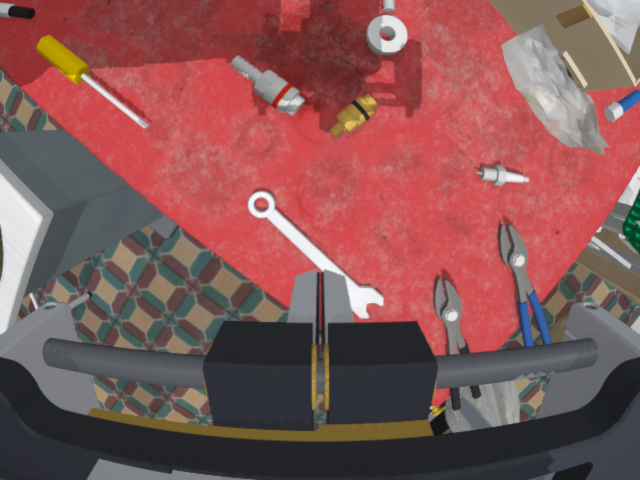

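Front and left are clearly flat in the scene view, at (525,220) and (710,230) of the composite. From the top, right (295,210) and back (222,72) show no overhang, but parallax could hide about 10 degrees of tilt there. I'll take one wrist look at both from the right-back corner.

jog_arm --rows '[0.03,0.015,0.002,0,0,5,1,0.03,0.015,0.002,0,0,5,1,0.03,0.015,0.002,0,0,5,1,0.03,0.015,0.002,0,0,5,1,0.03,0.015,0.002,0,0,5,1,0.03,0.015,0.002,0,0,5,1,0.03,0.015,0.002,0,0,5,1,0.03,0.015,0.002,0,0,5,1]'

```text
time_s: 13.98
ee_pos: [0.6239, -0.3209, 0.2234]
eef_rot: [-1.965, 1.571, 2.559]
force: [0.7, -0.5, -0.5]
grip_width: 0.0006
```

jog_arm --rows '[0.03,0.012,0,0,0,5,1,0.025,0.01,0,0,0,5,1,0.01,0.005,0,0,0,5,1,0,0,0,0,0,5,1,0,0,0,0,0,0,1]'

```text
time_s: 14.4
ee_pos: [0.688, -0.2942, 0.2224]
eef_rot: [-2.213, 1.57, 2.661]
force: [0.0, -0.2, -0.2]
grip_width: 0.0005
```

Run:
```python
from h import *
o=ctrl.get_obs();print(o['ee_pos'],o['force'],o['time_s']);print(ctrl.camera_model('wrist')['extrinsics'][:3].round(3))
W,_=ctrl.camera('wrist');cv2.imwrite('pics/f2w.png',W[:,:,::-1])
```

```text
[ 0.68804412 -0.29422418  0.222435  ] [ 0.04495249 -0.21806527 -0.24191312] 14.4
[[ 0.987  0.156  0.04   0.676]
 [ 0.161 -0.954 -0.253 -0.221]
 [-0.001  0.256 -0.967  0.402]]
```

View pics/f2w.png

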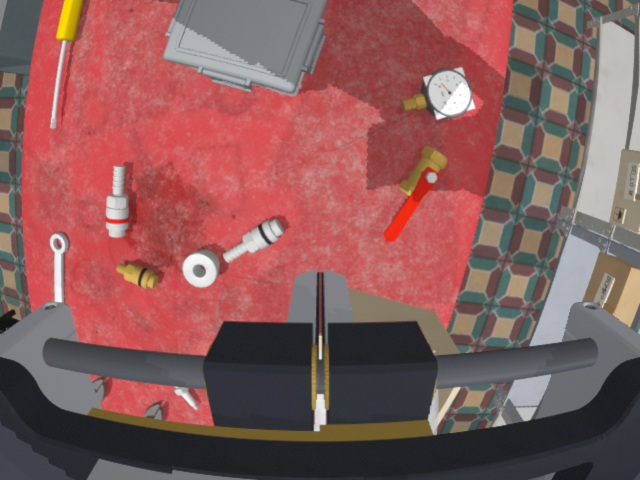

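Run:
```python
from h import *
m=ctrl.camera_model('wrist');K,E=m['K'],m['extrinsics']
def pr(P):
    c=E[:3,:3].T@(np.array(P)-E[:3,3]);th=np.arctan2(np.hypot(c[0],c[1]),c[2]);ph=np.arctan2(c[1],c[0])
    return np.array([K[0,2]+K[0,0]*th*np.cos(ph),K[1,2]+K[1,1]*th*np.sin(ph)])
W=cv2.imread('pics/f2w.png');x0,y0,f=150,0,4
im=cv2.resize(W[0:120,150:350],None,fx=f,fy=f,interpolation=2)
c=np.array([.5905,-.1266]);yaw=-.16
L=np.array([np.cos(yaw),np.sin(yaw)]);Y=np.array([-L[1],L[0]])
for v,t,l in((-Y,L,.050),(L,Y,.067)):
    for ang,col in((0,(0,255,0)),(12,(255,0,0)),(25,(0,255,255))):
        a=np.radians(ang);q=[]
        for s in(-.021,.021):
            e=c+v*(l+.034*np.sin(a)+.005*np.cos(a))+t*s   # lip outer edge
            q.append(pr([*e,.072-.034*np.cos(a)+.005*np.sin(a)]))
        q=(np.array(q)-[x0,y0])*f;print(ang,q.round())
        cv2.line(im,tuple(int(i) for i in q[0]),tuple(int(i) for i in q[1]),col,1)
cv2.imwrite('pics/f2c.png',im)
```

```text
0 [[250. 331.]
 [407. 373.]]
12 [[240. 357.]
 [397. 399.]]
25 [[228. 382.]
 [386. 424.]]
0 [[649. 301.]
 [703. 146.]]
12 [[677. 308.]
 [731. 152.]]
25 [[705. 314.]
 [759. 157.]]
```

View pics/f2c.png

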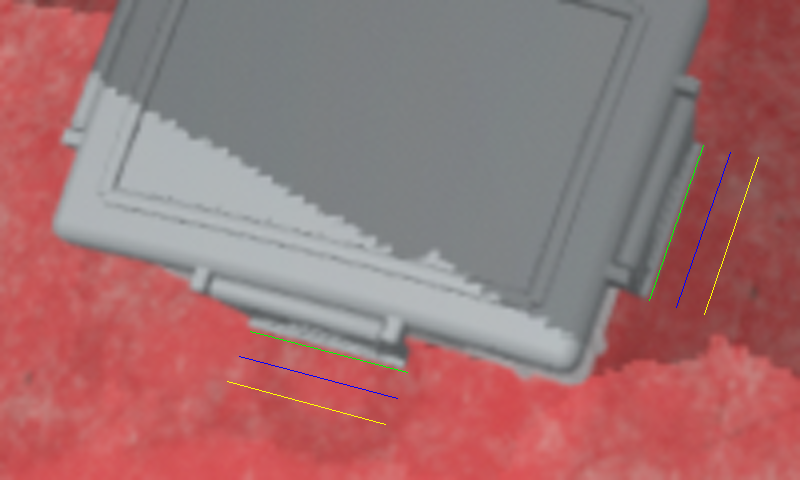

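In the crop, the right clip's free edge (328,345) and the back clip's free edge (675,225) both lie on the lines drawn for a clip hanging straight down (green), well inside the 12° lines (blue). The arm is clear of everything, so I hand in.

Run:
```python
from station import ctrl
print(ctrl.get_obs()['joint_vel'].round(4),ctrl.hand_in())
```

```text
the job is handed in; nothing more can be done
[-0.0199 -0.0192  0.0108 -0.0017 -0.0025  0.0604] None
```

I pressed all four clips of the grey-lidded box down with the shut fingertips, pushed each one against its side, and handed in at about 14.5 s.

- **Front and left:** the scene picture shows both lying flat against the box.
- **Right and back:** a last wrist picture from the right-back corner shows both free edges on the lines for hanging straight down, well inside 12 degrees. The top view alone could not settle these two because of parallax.
- **Clear of the box:** the arm was about 0.2 m up with no load on the tool when I handed in.
- **What went less smoothly:**
  - The front clip met the box sooner than I expected, and the reading after that push was about 28 N at the wrist. The other three showed between 4 and 10 N.
  - My first lid fit gave the wrong yaw (+0.22 rad). I replaced it with about −0.16 rad, worked out from the clip positions, before moving.

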